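# Turn the red-banded chalice to the front of the sacristy turntable

### The arm

A 6-joint arm with a two-finger parallel gripper is mounted at the origin on the work surface. World frame = base frame: x ahead of the robot, y to its left, z up, the work surface at z = 0. Lengths are in m, angles in rad, forces in N, time in s.
With the tool pointing down it reaches from about 0.35 to 0.85 m from the base axis. Payload 8.1 kg.
Tool frame: the origin (TCP) lies at the very end of the fingers, on their centre line; the grasp point (between the pads) lies 19 mm behind it; z points along the fingers, y is the line along which they close (so a half turn about z gives the same grasp; the last joint's range is limited). The gripper opens to 93 mm and grips with 3 to 60 N. Pads are 15 mm wide; open, the fingers measure 128 mm over their backs; the gripper's body (75 mm by 188 mm) begins 65 mm behind the grasp point.
Start: joints at [1.256, 0.13, 1.488, -0, 1.523, -0.085], TCP at [0.137, 0.584, 0.219] pointing down, gripper open.
Joint ranges: [-2.96, 2.96], [-0.89, 2.26], [0.02, 2.5], [-1.34, 4.48], [0, 2.73], [-2.66, 2.66]. Speed limits (rad/s): [2.39, 2.39, 2.79, 3.14, 3.14, 3.14].

### API

Orientations are given as a 3x3 rotation matrix whose columns are the frame's x, y, z axes.
In Python, from workcell import arm, cams, order gives the robot as it stands.
- The arm moves only by the shell command python3 -m handwheel 'ROWS' [FORCE]. ROWS is JSON, a list of rows, each an object with "delta_rot": the turn, a rotation vector about the tool's x, y, z in units of 180 degrees (1.0 is 180 degrees), a list of three; "xyz": the shift along the tool's x, y, z in units of 8 cm (1.0 is 8 cm), a list of three; "claw": the opening, from -1 (shut) to 1 (fully open). A call has 1 to 5 rows; each row is the pose to reach, as a shift and turn from the pose commanded when the call began, along the tool's axes at that moment, turning the shorter way round; what a row does not reach only later rows make up. A row lasts 1/12 s, in which the tool goes at most 41.7 mm and 7.16 degrees, less where a joint would pass 70% of its speed; a pose out of reach is approached as far as the arm can. A call with a number of a shift or a turn outside -1 to 1 is refused whole. A call with a gripper value outside its range is refused whole. The fingers move at their own pace and stop on an object; FORCE is the grip in N (left out, the last holds). Time passes only in rows, so rows that repeat a pose let the fingers close. It gives the time, the measured TCP pose, the force, the opening and the grip force at its end, in the units of the state.
- arm.sense(): the state, without advancing time (a new reading comes with each control period).
- cams.read_camera(name): name is "side" or "top"; returns the picture (480x640x3 uint8, red, green, blue); there is no depth.
- cams.calibration(name): a dict with "K" (3x3 intrinsics, pixels), "xyz" and "attitude" of the camera in the world. Camera axes: x right, y up, looking along -z (the intrinsics and any distortion apply to the point x, -y, -z); pixel columns grow to the right and rows downward; lengths in m; the calibration is good to about 2 mm. A picture is of the moment at which its call begins. calibration takes no time and is no camera call.
- order.finish_job(): hands the job in; it is judged then, once.
The state is a dict: "time_s": time; "joint_positions": joint angles; "qd": joint speeds; "joint_efforts": joint torques, N m; "position": TCP position; "tool_rot": TCP orientation; "force": force on the tool from outside, world axes, zero at the start; "wrist_torque": the same for the moment, N m; "grip_width": opening from 0.0 (shut) to 1.0 (fully open); "grip_force": force on a finger pad.
Only numpy, scipy, OpenCV 4.12 (cv2) and the standard library are available. Lean on these libraries where they do the work, as an engineer would, in place of code of your own. Each camera call takes 0.05 s, during which the arm holds its last target. There are 200 camera calls.

### The job

Push the turntable round by the pegs on its rim, with the fingertips, until the pewter chalice with the red band stands at the front, squarely in line with the red pointer. Do not touch the four pieces standing on the turntable, which must stay upright in their places, and leave everything else on the table where it is. Finish clear, with the turntable at rest.

Things in the scene. Friction and masses are not known exactly. Their poses are not given: they have to be found in the camera images.
- foot: Fixed steel foot under the plate, 190 mm across, 30 mm high. A flat red pointer, 8 mm high, runs out from it over the table along its -x axis to a red diamond 178 mm from the axis, beyond the plate's edge, roughly on the robot's side: this direction (-x of the foot) is the front. Origin on the turntable's axis at the table surface, z up.
- turntable: Round wooden plate, 284 mm across, 18 mm thick; turns either way without stops about its axis with light friction (2 N at a peg) and stays where left. Origin on the axis at its top face, 50 mm above the table. Six rigid upright brass pegs, 14 mm thick, 45 mm high above the plate, stand 130 mm from the axis at 30, 90, 150, 210, 270, 330 degrees counterclockwise from its x axis.
- chalice: Pewter chalice with a 13 mm high red enamel band round its lip, foot 64 mm across, lip 69 mm across, 90 mm high, 0.25 kg; stands loose on the turntable on one of four seats, 90 degrees apart and 65 mm from the turntable's axis (which seat changes); origin at the centre of its underside, z up. The only piece with a red band.
- thurible_lid: Domed pitted bronze thurible lid with a finial, 72 mm across, 64 mm high; stands loose on the turntable on one of four seats, 90 degrees apart and 65 mm from the turntable's axis (which seat changes); origin at the centre of its underside, z up. 
- lamp_shade: White milk glass lamp shade, bell shaped, 80 mm across, 80 mm high; stands loose on the turntable on one of four seats, 90 degrees apart and 65 mm from the turntable's axis (which seat changes); origin at the centre of its underside, z up. 
- backplate: Brass sconce backplate standing upright on a wooden block (block 46 x 56 mm), 85 mm high; stands loose on the turntable on one of four seats, 90 degrees apart and 65 mm from the turntable's axis (which seat changes); origin at the centre of its underside, z up. 
- polish_jar: Jar of polish, 68 mm across, 75 mm high, loose on the table right of the turntable; origin at the centre of its underside. Leave alone.
- brush: Hand brush, about 200 mm long, lying loose on the table left of the turntable, its handle to -x. Leave alone.
- candlestick: Brass candlestick, 90 mm across, 155 mm high, loose on the table left of the turntable; origin at the centre of its underside. Leave alone.
- bowl: Pewter bowl, 110 mm across, 45 mm high, loose on the table right of the turntable; origin at the centre of its underside. Leave alone.
There are look-alikes about, which are no part of the job. What is shaped like the chalice but blue is not meant. What is shaped like the lamp_shade but orange is not meant.

How it is judged:
At the end, for the whole second after the job is handed in: The chalice's centre is on the pointer's side of the turntable and within 10 mm sideways of the pointer's line (the foot's -x axis); the turntable is at rest; all four pieces are upright (within 0.15 rad), at rest, and 45 to 85 mm from the turntable's axis (y of chalice in the frame of foot between -0.01 and 0.01 m and x of chalice in the frame of foot below -0.04 m and angular speed of turntable below 0.05 rad/s and horizontal distance between chalice and turntable between 0.045 and 0.085 m and angle between each of chalice, thurible_lid, lamp_shade, backplate's own z axis and vertical below 0.15 rad and linear speed of each of chalice, thurible_lid, lamp_shade, backplate below 0.02 m/s and horizontal distance between thurible_lid and turntable between 0.045 and 0.085 m and horizontal distance between lamp_shade and turntable between 0.045 and 0.085 m and horizontal distance between backplate and turntable between 0.045 and 0.085 m); the robot touches nothing.
It fails at once if the robot touches one of the four pieces on the turntable (contact force between any of the fingers, the arm and chalice above 0.5 N or contact force between any of the fingers, the arm and thurible_lid above 0.5 N or contact force between any of the fingers, the arm and lamp_shade above 0.5 N or contact force between any of the fingers, the arm and backplate above 0.5 N).
It fails at once if a piece on the turntable is lifted, tipped or falls off (height (world z) of any of chalice, thurible_lid, lamp_shade, backplate above 0.07 m or height (world z) of any of chalice, thurible_lid, lamp_shade, backplate below 0.04 m or angle between any of chalice, thurible_lid, lamp_shade, backplate's own z axis and vertical above 0.3 rad).
It fails at once if another thing on the table is moved by more than 20 mm (distance of any of polish_jar, brush, candlestick, bowl from where it was at the start of the episode above 0.02 m).
It also fails if it takes over 58 s, if anything falls off the work surface, if the arm or the gripper's body presses on something with over 40 N, if the wrist force passes 120 N, or if a joint passes its speed limit or range.

## Working session

There is one attempt and no reset: what is moved stays moved. The work goes in short steps, Python scripts to look and compute and a shell command to move; the robot and the scene stay as the last step left them, time stands still between calls to the robot, and variables do not carry over. Pictures are saved under pics/ and viewed, at most 10 in all, crops included, and the job is handed in when it is done.

```bash
mkdir -p pics; ls; python3 - <<'E'
from workcell import arm,cams
import cv2
for n in("top","side"):
    c=cams.calibration(n);print(n,c)
    cv2.imwrite(f"pics/{n}0.png",cams.read_camera(n)[:,:,::-1])
print(arm.sense())
E
```

```text
pics
top {'K': array([[601.25733439,   0.        , 314.36475348],
       [  0.        , 601.25733439, 240.60973497],
       [  0.        ,   0.        ,   1.        ]]), 'xyz': array([0.35990304, 0.01488008, 1.46633493]), 'attitude': array([[-2.56704781e-04,  9.97369771e-01, -7.24808506e-02],
       [-9.99833857e-01,  1.06506039e-03,  1.81968224e-02],
       [ 1.82261571e-02,  7.24734796e-02,  9.97203792e-01]])}
side {'K': array([[619.76220936,   0.        , 312.65984768],
       [  0.        , 619.76220936, 237.80554514],
       [  0.        ,   0.        ,   1.        ]]), 'xyz': array([-0.16521478, -0.63893556,  0.9547728 ]), 'attitude': array([[ 0.70486868,  0.49553937, -0.50754396],
       [-0.70933038,  0.4891358 , -0.50753973],
       [-0.003248  ,  0.71776522,  0.69627764]])}
{'time_s': 0.1, 'joint_positions': array([ 1.25561626e+00,  1.31081933e-01,  1.48915764e+00, -1.88968853e-05,
        1.52297867e+00, -8.53641034e-02]), 'qd': array([-0.00061891, -0.00049479, -0.00389522, -0.00196877,  0.00079471,
       -0.00072945]), 'joint_efforts': array([ 1.71880283e-04, -5.61343431e+01, -4.93097341e+01,  7.69439293e-02,
        2.91838520e-02, -3.82168162e-05]), 'position': array([0.13648746, 0.5837556 , 0.21770155]), 'tool_rot': array([[-9.73708516e-01,  2.27797038e-01, -4.85964605e-04],
       [ 2.27797525e-01,  9.73707287e-01, -1.55135704e-03],
       [ 1.19792739e-04, -1.62127110e-03, -9.99998679e-01]]), 'force': array([ 0.51096722, -0.3317711 ,  0.42123205]), 'wrist_torque': array([-0.03063161, -0.05002027, -0.02419021]), 'grip_force': 0.0, 'grip_width': 1.0033209022546188}
```

View pics/top0.png

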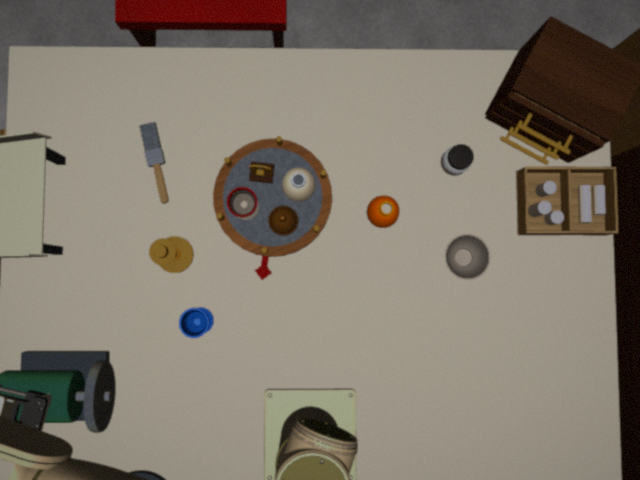

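View pics/side0.png

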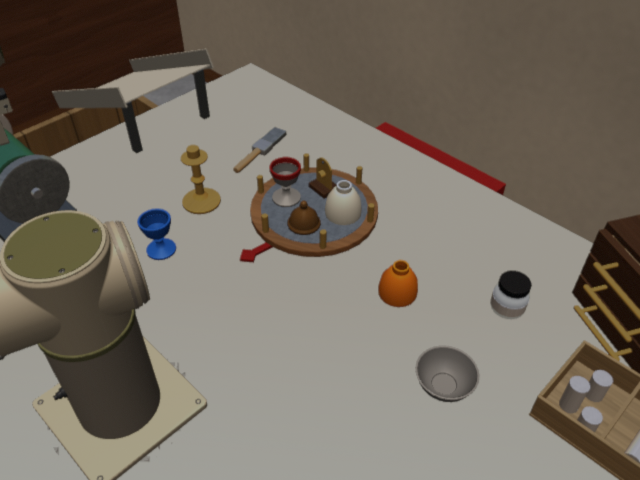

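Top view: turntable centre is near (272,197), pegs on the rim, red pointer diamond at (263,271). Candidates for the chalice: the red-banded one on the plate at top (242,204) / side (285,172), and the blue look-alike at top (196,322) / side (157,232). The lamp shade look-alike is the orange one at (383,211). By the description I choose the red-banded one at (242,204), and check it in a crop.

```bash
cat > h.py <<'E'
import numpy as np,cv2
from workcell import arm,cams
def ray(n,px,z):
    c=cams.calibration(n);px=np.atleast_2d(px).astype(float)
    d=np.c_[px,np.ones(len(px))]@np.linalg.inv(c["K"]).T*[1,-1,-1]@c["attitude"].T
    return c["xyz"]+d*((z-c["xyz"][2])/d[:,2])[:,None]
def masks(n="top"):
    im=cams.read_camera(n);h=cv2.cvtColor(im,cv2.COLOR_RGB2HSV).astype(int)
    return im,h
def circ(P):
    A=np.c_[2*P[:,:2],np.ones(len(P))];s=np.linalg.lstsq(A,(P[:,:2]**2).sum(1),rcond=None)[0]
    return s[:2],np.sqrt(s[2]+s[:2]@s[:2])
def comps(m,amin=4):
    n,l,s,c=cv2.connectedComponentsWithStats(m.astype(np.uint8),connectivity=8)
    return [(s[i,4],c[i],l==i) for i in range(1,n) if s[i,4]>=amin]
E
python3 - <<'E'
from h import *
im,h=masks()
cv2.imwrite("pics/crop.png",cv2.resize(im[125:285,205:345,::-1],None,fx=3.5,fy=3.5,interpolation=cv2.INTER_CUBIC))
red=((h[...,0]<5)|(h[...,0]>174))&(h[...,1]>170)&(h[...,2]>60)
red[:120]=0
for a,c,m in comps(red): print("red",a,c)
print([tuple(h[y,x]) for x,y in((279,139),(264,250),(218,195),(250,150),(228,161),(272,165),(325,170))])
for n,p,z in(("brush",(150,130),.02),("handle",(164,200),.02),("candle",(176,254),.0),("candletop",(158,251),.155),("blue",(196,322),.05),("orange",(383,211),.04),("bowl",(467,257),.04)):print(n,ray("top",p,z).round(3))
E
```

```text
red 139 [240.05755396 200.39568345]
red 150 [263.26 268.26]
[(np.int64(20), np.int64(177), np.int64(124)), (np.int64(20), np.int64(170), np.int64(126)), (np.int64(13), np.int64(167), np.int64(99)), (np.int64(13), np.int64(166), np.int64(95)), (np.int64(20), np.int64(178), np.int64(112)), (np.int64(13), np.int64(159), np.int64(48)), (np.int64(19), np.int64(89), np.int64(134))]
brush [[0.734 0.388 0.02 ]]
handle [[0.563 0.351 0.02 ]]
candle [[0.433 0.325 0.   ]]
candletop [[0.432 0.331 0.155]]
blue [[0.272 0.265 0.05 ]]
orange [[ 0.535 -0.175  0.04 ]]
bowl [[ 0.425 -0.375  0.04 ]]
```

View pics/crop.png

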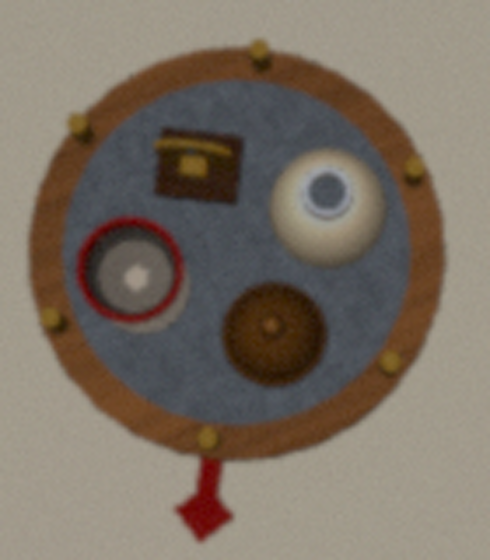

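The crop confirms it: red-banded chalice, lip centre at crop (131,270), i.e. about (242,202) in the top view, with pegs at six rim spots.

```bash
cat >> h.py <<'E'
def measure(v=True):
    im,h=masks()
    H,S,V=h[...,0],h[...,1],h[...,2]
    red=((H<6)|(H>174))&(S>140)&(V>45); red[:125]=0
    red[:, :200]=0; red[:, 350:]=0
    cs=comps(red,30)
    wood=((H>8)&(H<17)&(S>130)&(V>70)); wood[:130]=0; wood[290:]=0; wood[:,:205]=0; wood[:,345:]=0
    w=max(comps(wood),key=lambda t:t[0])[2]
    hull=cv2.convexHull(np.argwhere(w)[:,::-1].astype(np.int32))[:,0]
    C,R=circ(ray("top",hull,.05))
    brass=((H>=17)&(H<25)&(S>130)&(V>75))
    pegs=[]
    for a,c,m in comps(brass,5):
        p=ray("top",c,.09)[0,:2]
        if .115<np.linalg.norm(p-C)<.145: pegs.append(p)
    pegs=np.array(pegs)
    C2,R2=circ(pegs) if len(pegs)>3 else (C,0)
    lip=[c for c in cs if np.linalg.norm(ray("top",c[1],.14)[0,:2]-C)<.11]
    lip=max(lip,key=lambda t:t[0])
    (x,y),r=cv2.minEnclosingCircle(np.argwhere(lip[2])[:,::-1].astype(np.int32))
    L=ray("top",(x,y),.14)[0,:2]
    dia=[c for c in cs if ray("top",c[1],.008)[0,0]<C[0]-.14]
    D=None
    if dia:
        q=np.argwhere(max(dia,key=lambda t:t[0])[2])[:,::-1]
        q=ray("top",q,.008)[:,:2]; D=q
    if v:
        print("C",C,R,"C2",C2,R2,"lip",L,r,np.linalg.norm(L-C2))
        print("pegs",[(p.round(3).tolist(),round(float(np.degrees(np.arctan2(*(p-C2)[::-1]))),1)) for p in pegs])
    return C,C2,pegs,L,D
E
python3 - <<'E'
from h import *
C,C2,pegs,L,D=measure()
print("pointer centroid",D.mean(0), "front",D[D[:,0]<D[:,0].min()+.004].mean(0))
for c in (C,C2):
  d=D.mean(0)-c; print(np.degrees(np.arctan2(d[1],d[0])), np.degrees(np.arctan2(*(L-c)[::-1])))
vx,vy,x,y=cv2.fitLine(D.astype(np.float32),cv2.DIST_L2,0,.001,.001).ravel();print(np.degrees(np.arctan2(vy,vx)),x,y)
E
```

```text
C [0.5670309  0.08882967] 0.13865924328468815 C2 [0.56718687 0.08905906] 0.12939521018953365 lip [0.54293855 0.15209233] 15.012197494506836 0.06753646724175816
pegs [([0.696, 0.073], -7.0), ([0.646, 0.192], 52.3), ([0.618, -0.03], -67.0), ([0.518, 0.209], 112.3), ([0.489, -0.014], -127.4), ([0.439, 0.105], 172.9)]
pointer centroid [0.39916281 0.11197335] front [0.37674497 0.11451206]
172.15021744755634 110.84836353582183
172.23419105983592 111.04127718384466
-8.631632 0.3991628 0.11197335
```

Front is at about 172°, and the chalice at 111°, so the plate needs +61° (counterclockwise). The front peg (172.9°) is the one to push from its +y side, on the rim, with the fingers shut.

```bash
cat >> h.py <<'E'
def to(xyz,yaw):
    s=arm.sense();R=s["tool_rot"]
    a=np.degrees(np.arctan2(R[1,1],R[0,1]))
    print("pos",s["position"].round(4),"yaw",a.round(1),"F",s["force"].round(1),"t",s["time_s"])
    print("-> xyz",(R.T@(np.array(xyz)-s["position"])/.08).round(3),"rotz",round(-(yaw-a)/180,4))
E
r='[{"xyz":[-0.5,-0.45,0],"delta_rot":[0,0,0],"claw":-1},{"xyz":[-1,-0.9,0],"delta_rot":[0,0,0],"claw":-1},{"xyz":[-1,-0.9,0],"delta_rot":[0,0,0],"claw":-1}]'
python3 -m handwheel '[{"xyz":[-0.4,-0.36,0],"delta_rot":[0,0,0],"claw":-1},{"xyz":[-0.8,-0.72,0],"delta_rot":[0,0,0],"claw":-1},{"xyz":[-1,-0.9,0],"delta_rot":[0,0,0],"claw":-1}]'
python3 -c "
from h import *
C=np.array([.567,.089]);f=np.radians(156.5)
p=C+.135*np.array([np.cos(f),np.sin(f)]);print(p);to([*p,.2],66.5)"
```

```text
time_s: 0.45
position: [0.1993, 0.4934, 0.2178]
tool_rot: [[-0.974, 0.227, 0.0], [0.227, 0.974, -0.002], [-0.001, -0.002, -1.0]]
force: [0.3, 0.1, 0.9]
grip_width: 0.833
grip_force: 0.0
[0.44319689 0.14283112]
pos [0.1993 0.4934 0.2178] yaw 76.9 F [0.3 0.1 0.9] t 0.45
-> xyz [-3.966 -3.574  0.233] rotz 0.0575
```

```bash
python3 -m handwheel '[{"xyz":[-0.4,-0.36,0],"delta_rot":[0,0,0],"claw":-1},{"xyz":[-0.8,-0.72,0],"delta_rot":[0,0,0],"claw":-1},{"xyz":[-1,-0.9,0],"delta_rot":[0,0,0],"claw":-1}]' >/dev/null
python3 -m handwheel '[{"xyz":[-0.4,-0.36,0],"delta_rot":[0,0,0],"claw":-1},{"xyz":[-0.8,-0.72,0],"delta_rot":[0,0,0],"claw":-1},{"xyz":[-1,-0.9,0],"delta_rot":[0,0,0],"claw":-1}]' >/dev/null
python3 -m handwheel '[{"xyz":[-0.4,-0.36,0],"delta_rot":[0,0,0],"claw":-1},{"xyz":[-0.8,-0.72,0],"delta_rot":[0,0,0],"claw":-1},{"xyz":[-0.9,-0.8,0],"delta_rot":[0,0,0],"claw":-1},{"xyz":[-0.9,-0.8,0],"delta_rot":[0,0,0],"claw":-1}]'
python3 -c "
from h import *
to([.4432,.1428,.2],66.5)"
```

```text
time_s: 1.28
position: [0.3783, 0.2379, 0.2186]
tool_rot: [[-0.973, 0.232, 0.001], [0.232, 0.973, -0.001], [-0.001, -0.001, -1.0]]
force: [0.3, -0.2, -0.5]
grip_width: 0.115
grip_force: 0.0
pos [0.3783 0.2379 0.2186] yaw 76.6 F [ 0.3 -0.2 -0.5] t 1.2833
-> xyz [-1.065 -0.967  0.234] rotz 0.056
```

```bash
python3 -m handwheel '[{"xyz":[-0.35,-0.33,0],"delta_rot":[0,0,0.02],"claw":-1},{"xyz":[-0.7,-0.67,0],"delta_rot":[0,0,0.04],"claw":-1},{"xyz":[-1,-0.97,0],"delta_rot":[0,0,0.056],"claw":-1},{"xyz":[-1,-0.97,0],"delta_rot":[0,0,0.056],"claw":-1},{"xyz":[-1,-0.97,0],"delta_rot":[0,0,0.056],"claw":-1}]'
python3 - <<'E'
from h import *
to([.4432,.1428,.078],66.5)
cv2.imwrite("pics/s1.png",cams.read_camera("side")[100:340,120:440,::-1])
E
```

```text
time_s: 1.7
position: [0.437, 0.1464, 0.2184]
tool_rot: [[-0.918, 0.397, -0.001], [0.397, 0.918, 0.0], [0.001, -0.0, -1.0]]
force: [0.4, 0.4, 1.3]
grip_width: 0.004
grip_force: 0.0
pos [0.437  0.1464 0.2184] yaw 66.6 F [0.4 0.4 1.3] t 1.7
-> xyz [-0.091 -0.011  1.755] rotz 0.0007
```

View pics/s1.png

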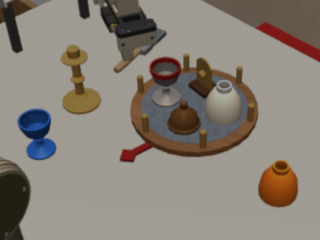

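The crop shows the fingers at about full (255,165), which should match the raised TCP; a projection check follows. Nothing else has changed.

```bash
python3 - <<'E'
from h import *
c=cams.calibration("side")
for z in(.218,.078):
  p=c["attitude"].T@(np.array([.437,.1464,z])-c["xyz"]);q=c["K"]@(p*[1,-1,-1]);print(q[:2]/q[2]-[120,100])
E
python3 -m handwheel '[{"xyz":[-0.09,0,0.25],"delta_rot":[0,0,0],"claw":-1},{"xyz":[-0.09,0,0.5],"delta_rot":[0,0,0],"claw":-1},{"xyz":[-0.09,0,0.75],"delta_rot":[0,0,0],"claw":-1},{"xyz":[-0.09,0,0.75],"delta_rot":[0,0,0],"claw":-1}]'
python3 - <<'E'
from h import *
to([.4432,.1428,.078],66.5)
cv2.imwrite("pics/s2.png",cv2.resize(cams.read_camera("side")[100:300,170:410,::-1],None,fx=3,fy=3))
E
```

```text
[126.37454769  59.53475658]
[131.50358733 112.70809059]
time_s: 2.08
position: [0.4401, 0.1452, 0.1544]
tool_rot: [[-0.92, 0.392, -0.007], [0.392, 0.92, -0.001], [0.006, -0.003, -1.0]]
force: [-0.3, -0.8, -0.1]
grip_width: 0.006
grip_force: 0.0
pos [0.4401 0.1452 0.1544] yaw 66.9 F [-0.3 -0.8 -0.1] t 2.0833
-> xyz [-0.054 -0.009  0.954] rotz 0.0024
```

View pics/s2.png

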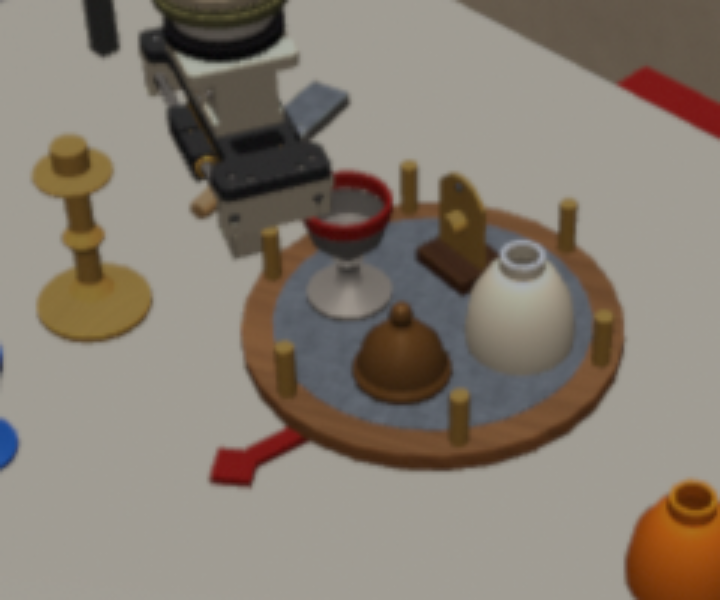

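The picture shows the gripper's body end in front of the fingers, at (275,210); the fingertips are hidden behind it and project to about (237,250), which agrees with the pose. Pegs are clear, so I lower to the plate's rim height.

```bash
python3 -m handwheel '[{"xyz":[-0.04,0,0.25],"delta_rot":[0,0,0],"claw":-1},{"xyz":[-0.04,0,0.5],"delta_rot":[0,0,0],"claw":-1},{"xyz":[-0.04,0,0.75],"delta_rot":[0,0,0],"claw":-1},{"xyz":[-0.04,0,0.95],"delta_rot":[0,0,0],"claw":-1},{"xyz":[-0.04,0,0.95],"delta_rot":[0,0,0],"claw":-1}]'
cat >> h.py <<'E'
def arc(f0,f1,n=5,r=.135,z=.078,C=(.567,.089)):
    s=arm.sense();R=s["tool_rot"];a=np.degrees(np.arctan2(R[1,1],R[0,1]))
    d=s["position"][:2]-C;print("now phi",np.degrees(np.arctan2(d[1],d[0]))%360,"r",np.linalg.norm(d),"z",s["position"][2],"yaw",a,"F",s["force"].round(1),"t",s["time_s"])
    for f in np.linspace(f0,f1,n+1)[1:]:
        p=np.array([C[0]+r*np.cos(np.radians(f)),C[1]+r*np.sin(np.radians(f)),z])
        print((R.T@(p-s["position"])/.08).round(3),round(-(f-90-a)/180,4))
E
python3 -c "
from h import *
arc(156.5,166.5)"
```

```text
time_s: 2.55
position: [0.4444, 0.1434, 0.0808]
tool_rot: [[-0.919, 0.393, -0.004], [0.393, 0.919, -0.0], [0.003, -0.002, -1.0]]
force: [-0.6, -0.7, -1.4]
grip_width: 0.008
grip_force: 0.0
now phi 156.07145507475138 r 0.1340854466794322 z 0.08078083573607019 yaw 66.85027213353885 F [-0.6 -0.7 -1.4] t 2.55
[ 0.011 -0.071  0.035] -0.0092
[ 0.008 -0.13   0.035] -0.0203
[ 0.003 -0.189  0.035] -0.0314
[-0.004 -0.247  0.035] -0.0425
[-0.012 -0.306  0.035] -0.0536
```

```bash
python3 -m handwheel '[{"xyz":[0.01,-0.07,0.02],"delta_rot":[0,0,-0.01],"claw":-1},{"xyz":[0.01,-0.13,0.02],"delta_rot":[0,0,-0.02],"claw":-1},{"xyz":[0,-0.19,0.02],"delta_rot":[0,0,-0.03],"claw":-1},{"xyz":[0,-0.25,0.02],"delta_rot":[0,0,-0.042],"claw":-1},{"xyz":[-0.01,-0.305,0.02],"delta_rot":[0,0,-0.053],"claw":-1}]' >/dev/null
python3 -c "
from h import *
arc(166.5,176.5)"
python3 -m handwheel '[{"xyz":[0,-0.06,0],"delta_rot":[0,0,-0.011],"claw":-1},{"xyz":[0,-0.12,0],"delta_rot":[0,0,-0.022],"claw":-1},{"xyz":[-0.01,-0.175,0],"delta_rot":[0,0,-0.033],"claw":-1},{"xyz":[-0.015,-0.235,0],"delta_rot":[0,0,-0.044],"claw":-1},{"xyz":[-0.025,-0.295,0],"delta_rot":[0,0,-0.055],"claw":-1}]' >/dev/null
python3 - <<'E'
from h import *
arc(176.5,186.5)
cv2.imwrite("pics/s3.png",cv2.resize(cams.read_camera("side")[100:300,170:410,::-1],None,fx=2.5,fy=2.5))
try: measure()
except Exception as e: print(e)
E
```

```text
now phi 165.9608124838502 r 0.13229263021441687 z 0.08360195921175179 yaw 76.47852140472848 F [ 0.6  1.7 -0.7] t 2.9667
[ 0.033 -0.075  0.07 ] -0.0112
[ 0.03  -0.133  0.07 ] -0.0223
[ 0.025 -0.192  0.07 ] -0.0335
[ 0.018 -0.251  0.069] -0.0446
[ 0.008 -0.309  0.069] -0.0557
now phi 176.24122655549124 r 0.13211656424609 z 0.08366722499553841 yaw 86.37060568656223 F [ 0.7  2.1 -1. ] t 3.3833
[ 0.035 -0.067  0.071] -0.0118
[ 0.032 -0.125  0.071] -0.0229
[ 0.027 -0.184  0.07 ] -0.0341
[ 0.019 -0.242  0.07 ] -0.0452
[ 0.01  -0.301  0.07 ] -0.0563
C [0.56744231 0.08888248] 0.13844131800381765 C2 [0.56750659 0.08834559] 0.12909576143367787 lip [0.52953162 0.14441685] 15.01144027709961 0.06772063759660878
pegs [([0.696, 0.105], 7.6), ([0.646, -0.014], -52.6), ([0.618, 0.207], 66.7), ([0.517, -0.03], -113.2)]
```

View pics/s3.png

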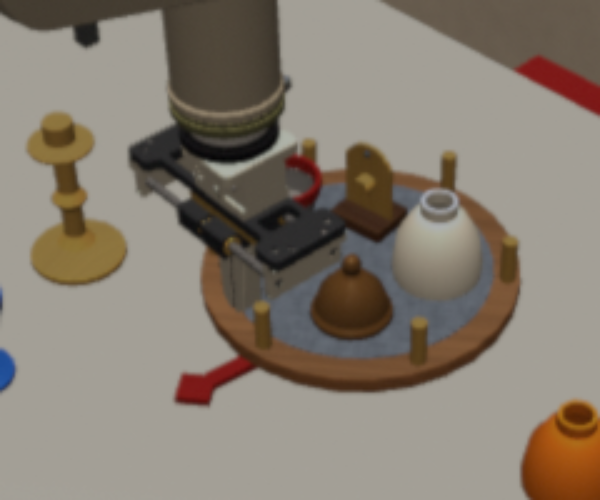

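The fingers are pushing the front peg (seen at (262,322) in the crop); the plate has turned about 14° and all pieces stand. I continue with small height and radius corrections.

```bash
python3 -m handwheel '[{"xyz":[0.02,-0.06,0.02],"delta_rot":[0,0,-0.011],"claw":-1},{"xyz":[0.03,-0.12,0.04],"delta_rot":[0,0,-0.022],"claw":-1},{"xyz":[0.025,-0.175,0.06],"delta_rot":[0,0,-0.033],"claw":-1},{"xyz":[0.02,-0.235,0.06],"delta_rot":[0,0,-0.044],"claw":-1},{"xyz":[0.01,-0.295,0.06],"delta_rot":[0,0,-0.056],"claw":-1}]' >/dev/null
python3 -c "
from h import *
arc(186.5,196.5)"
python3 -m handwheel '[{"xyz":[0,-0.06,0],"delta_rot":[0,0,-0.011],"claw":-1},{"xyz":[0,-0.12,0],"delta_rot":[0,0,-0.022],"claw":-1},{"xyz":[-0.01,-0.175,0],"delta_rot":[0,0,-0.033],"claw":-1},{"xyz":[-0.015,-0.235,0],"delta_rot":[0,0,-0.044],"claw":-1},{"xyz":[-0.025,-0.295,0],"delta_rot":[0,0,-0.056],"claw":-1}]' >/dev/null
python3 -c "
from h import *
arc(196.5,206.5)"
```

```text
now phi 186.39113657135732 r 0.13519111320927937 z 0.07798931060125369 yaw 96.33713079822573 F [ 1.2  1.4 -0.5] t 3.9
[-0.004 -0.062 -0.   ] -0.012
[-0.007 -0.121 -0.   ] -0.0231
[-0.012 -0.18  -0.   ] -0.0342
[-0.019 -0.238 -0.   ] -0.0453
[-0.029 -0.296 -0.   ] -0.0565
now phi 196.44350437509047 r 0.13535849411825726 z 0.0779897246922427 yaw 106.42088117162692 F [0.2 3.3 0.4] t 4.3167
[-0.006 -0.061 -0.   ] -0.0116
[-0.009 -0.119 -0.   ] -0.0227
[-0.014 -0.178 -0.   ] -0.0338
[-0.021 -0.236 -0.   ] -0.0449
[-0.031 -0.295 -0.   ] -0.056
```

```bash
python3 -m handwheel '[{"xyz":[0,-0.06,0],"delta_rot":[0,0,-0.011],"claw":-1},{"xyz":[-0.005,-0.12,0],"delta_rot":[0,0,-0.022],"claw":-1},{"xyz":[-0.01,-0.175,0],"delta_rot":[0,0,-0.033],"claw":-1},{"xyz":[-0.02,-0.235,0],"delta_rot":[0,0,-0.044],"claw":-1},{"xyz":[-0.03,-0.295,0],"delta_rot":[0,0,-0.056],"claw":-1}]' >/dev/null
python3 -m handwheel '[{"xyz":[0,-0.06,0],"delta_rot":[0,0,-0.011],"claw":-1},{"xyz":[-0.005,-0.12,0],"delta_rot":[0,0,-0.022],"claw":-1},{"xyz":[-0.01,-0.175,0],"delta_rot":[0,0,-0.033],"claw":-1},{"xyz":[-0.02,-0.235,0],"delta_rot":[0,0,-0.044],"claw":-1},{"xyz":[-0.03,-0.295,0],"delta_rot":[0,0,-0.056],"claw":-1}]' >/dev/null
python3 - <<'E'
from h import *
arc(216.5,222.5,3)
im=cams.read_camera("top");cv2.imwrite("pics/t4.png",cv2.resize(im[125:285,205:345,::-1],None,fx=3,fy=3))
try: measure()
except Exception as e: print(e)
E
```

```text
now phi 216.60728209822605 r 0.13488918445442763 z 0.07792284716373013 yaw 126.57889612227136 F [-0.4  1.6  1.5] t 5.15
[ 0.    -0.056 -0.001] -0.0107
[-0.003 -0.115 -0.001] -0.0218
[-0.008 -0.173 -0.001] -0.0329
C [0.56721854 0.08905693] 0.1384630714768356 C2 [0.56682723 0.08882406] 0.12931981739988804 lip [0.50266692 0.10799503] 14.779335021972656 0.06696321057759298
pegs [([0.693, 0.061], -12.3), ([0.654, 0.184], 47.5), ([0.607, -0.034], -71.9), ([0.529, 0.212], 107.0), ([0.441, 0.117], 167.5)]
```

View pics/t4.png

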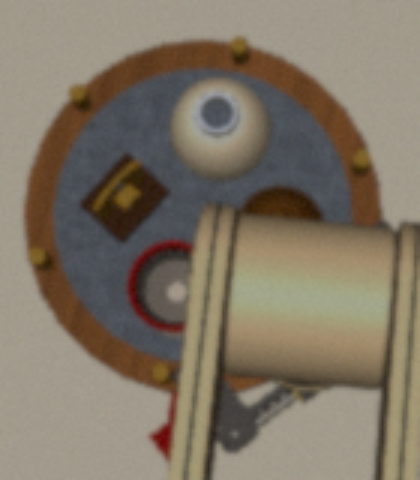

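The plate has turned 55° (chalice lip now at crop (172,287), partly hidden by the wrist); about 6° remain, which I take slowly, then back off and lift.

```bash
python3 -m handwheel '[{"xyz":[0,-0.05,0],"delta_rot":[0,0,-0.01],"claw":-1},{"xyz":[0,-0.1,0],"delta_rot":[0,0,-0.018],"claw":-1},{"xyz":[-0.005,-0.14,0],"delta_rot":[0,0,-0.026],"claw":-1},{"xyz":[-0.01,-0.165,0],"delta_rot":[0,0,-0.031],"claw":-1},{"xyz":[-0.01,-0.18,0],"delta_rot":[0,0,-0.034],"claw":-1}]' >/dev/null
python3 -m handwheel '[{"xyz":[0,0,0],"delta_rot":[0,0,0],"claw":-1},{"xyz":[0,0.05,0],"delta_rot":[0,0,0],"claw":-1},{"xyz":[0.02,0.1,0],"delta_rot":[0,0,0],"claw":-1},{"xyz":[0.04,0.1,-0.3],"delta_rot":[0,0,0],"claw":-1},{"xyz":[0.04,0.1,-0.7],"delta_rot":[0,0,0],"claw":-1}]'
python3 -m handwheel '[{"xyz":[0,0,-0.4],"delta_rot":[0,0,0],"claw":-1},{"xyz":[0,0,-0.8],"delta_rot":[0,0,0],"claw":-1},{"xyz":[0,0,-1],"delta_rot":[0,0,0],"claw":-1}]' >/dev/null
python3 -c "
from h import *
measure();to([.3,-.2,.22],130)"
```

```text
time_s: 6.08
position: [0.4555, 0.0009, 0.1294]
tool_rot: [[-0.736, -0.677, -0.007], [-0.677, 0.736, 0.001], [0.005, 0.006, -1.0]]
force: [1.6, -0.9, -0.0]
grip_width: 0.005
grip_force: 0.0
C [0.56759746 0.08904373] 0.13831240518286356 C2 [0.56690922 0.08881506] 0.12971837492118618 lip [0.50083005 0.10219769] 14.637381553649902 0.0674207040484005
pegs [([0.696, 0.074], -6.6), ([0.645, 0.192], 52.9), ([0.619, -0.029], -66.2), ([0.517, 0.208], 112.5), ([0.439, 0.11], 170.5)]
pos [4.614e-01 3.000e-04 2.188e-01] yaw 132.6 F [ 1.3 -0.2  1.9] t 6.3833
-> xyz [ 3.179 -0.477 -0.029] rotz 0.0145
```

```bash
python3 -m handwheel '[{"xyz":[0.3,-0.25,0],"delta_rot":[0,0,0],"claw":-1},{"xyz":[0.6,-0.5,0],"delta_rot":[0,0,0],"claw":-1},{"xyz":[1,-0.8,0],"delta_rot":[0,0,0],"claw":-1},{"xyz":[1,-0.8,0],"delta_rot":[0,0,0],"claw":-1}]' >/dev/null
python3 -m handwheel '[{"xyz":[0.3,-0.3,0],"delta_rot":[0,0,0],"claw":-1},{"xyz":[0.6,-0.6,0],"delta_rot":[0,0,0],"claw":-1},{"xyz":[0.9,-1,0],"delta_rot":[0,0,0],"claw":-1},{"xyz":[0.9,-1,0],"delta_rot":[0,0,0],"claw":-1},{"xyz":[0.9,-1,0],"delta_rot":[0,0,0],"claw":-1}]'
python3 - <<'E'
from h import *
C,C2,pegs,L,D=measure()
print(D.mean(0),np.degrees(np.arctan2(*(D.mean(0)-C2)[::-1])),np.degrees(np.arctan2(*(L-C2)[::-1])))
u=D.mean(0)-C2;u/=np.linalg.norm(u);d=L-C2;print("side offset",u[0]*d[1]-u[1]*d[0])
a=cams.read_camera("top")[125:285,205:345,::-1]; b=cams.read_camera("side")[140:300,200:400,::-1]
cv2.imwrite("pics/f5.png",np.hstack([cv2.resize(a,(420,480)),cv2.resize(b,(380,480))]))
E
```

```text
time_s: 7.13
position: [0.4655, -0.1583, 0.2095]
tool_rot: [[-0.771, -0.636, -0.017], [-0.635, 0.771, -0.04], [0.038, -0.02, -0.999]]
force: [0.2, 0.2, -0.7]
grip_width: 0.003
grip_force: 0.0
C [0.56715901 0.08871847] 0.1386205656698058 C2 [0.56704158 0.08898904] 0.12951114458545704 lip [0.50065504 0.09872359] 15.012197494506836 0.06709645030628379
pegs [([0.696, 0.074], -6.6), ([0.645, 0.192], 52.9), ([0.619, -0.03], -66.5), ([0.517, 0.209], 112.6), ([0.49, -0.015], -126.7), ([0.438, 0.105], 173.0)]
[0.39831681 0.11208108] 172.20679104981699 171.65791082541003
side offset -0.0006427585368717764
```

View pics/f5.png

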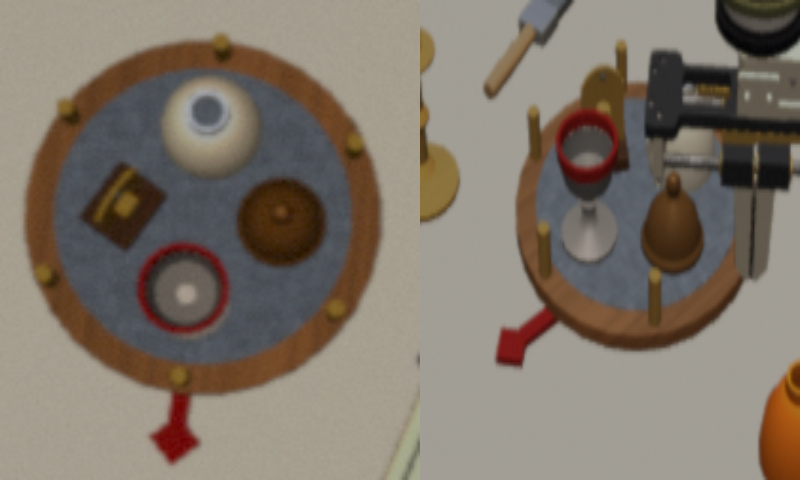

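The chalice lip at (183,288) lines up with the pointer, 0.6 mm off sideways. All four pieces stand upright, and the arm is clear at z = 0.21.

```bash
python3 -m handwheel '[{"xyz":[0,0,0],"delta_rot":[0,0,0],"claw":-1},{"xyz":[0,0,0],"delta_rot":[0,0,0],"claw":-1},{"xyz":[0,0,0],"delta_rot":[0,0,0],"claw":-1}]'
python3 -c "
from workcell import order
print(order.finish_job())"
```

```text
time_s: 7.53
position: [0.4654, -0.1578, 0.2103]
tool_rot: [[-0.771, -0.637, -0.016], [-0.636, 0.77, -0.04], [0.037, -0.021, -0.999]]
force: [-0.3, 0.1, -0.8]
grip_width: 0.005
grip_force: 0.0
the job is handed in; nothing more can be done
None
```

I turned the turntable about 60° by its front peg; in the last picture the red-banded chalice stood at the front, about 0.6 mm off the pointer's line with all four pieces upright, and I handed the job in at about 7.5 s with the arm clear (no verdict was returned).

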